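Pop the touch-latch cupboard and swing it open

TASK

Open the small cupboard with the brown wooden door: press its handleless front in at the round mark near the right-hand edge so that the catch lets go, and draw back so that it springs ajar by itself. Then reach behind the free edge with the outside of the fingers and push the door wide open, about square to the cupboard, and leave it so. Do not take the door between the fingers, keep the white door shut, and leave everything else standing where it is.

Things in the scene. Friction and masses are not known exactly. Their poses are not given: they have to be found in the camera images.
- oak_cupboard: Fixed white cupboard with a brown wooden door, no handle, held by a touch latch: carcass 130 deep (x), 200 wide (y), 150 high; origin at the centre of its underside; own x points from the door to the back, y to the left as seen facing the door, z up. The two cupboards are alike but for the door's colour, stand in either place, turned up to 0.25 rad.
- oak_door (a joint): Brown wooden door's hinge, rad: 0 = latched shut, positive = open (free right-hand edge swings towards the robot), -0.03 = pushed in to the stop, 1.75 = fully open. The catch lets go at about -0.016. Let go then, the door is pushed ajar by a sprung pin to about 0.5 in under 1 s. Beyond that it moves with light friction and stays where left. Once released it does not latch again.
- oak_press (a point): Centre of a round steel mark, 18 across, on the brown wooden door's outer face: press here, about 3 mm in, about 3 N, releases the catch (stop at 5 mm). 165 from the hinge, 31 from the free edge, 30 below the door's top edge. Moves with the door; x = into the door, y along it to the hinge, z up.
- oak_panel (a point): Centre of the brown wooden door's panel, 16 thick, 196 wide, 130 high (17 to 147 above the worktop), at mid-thickness. Moves with the door; axes as oak_press. On the inner face a steel striker sticks out 30, at 175 from the hinge, 33 to 50 above the worktop; the ejector pin meets the face 70 from the hinge, 85 above the worktop.
- oak_hinge (a point): On the brown wooden door's vertical hinge axis (left, +y side), level with the door's top edge, in the plane of its inner face, 7 in front of the carcass when shut. Axes as the cupboard's; does not move with the door. At opening angle a the door runs from here along (-sin a, -cos a) in the cupboard's own x, y.
- white_cupboard: Fixed white cupboard with a white door, no handle, held by a touch latch: carcass 130 deep (x), 200 wide (y), 150 high; origin at the centre of its underside; own x points from the door to the back, y to the left as seen facing the door, z up. The two cupboards are alike but for the door's colour, stand in either place, turned up to 0.25 rad.
- white_door (a joint): White door's hinge, rad: 0 = latched shut, positive = open (free right-hand edge swings towards the robot), -0.03 = pushed in to the stop, 1.75 = fully open. The catch lets go at about -0.016. Let go then, the door is pushed ajar by a sprung pin to about 0.5 in under 1 s. Beyond that it moves with light friction and stays where left. Once released it does not latch again.
- white_press (a point): Centre of a round steel mark, 18 across, on the white door's outer face: press here, about 3 mm in, about 3 N, releases the catch (stop at 5 mm). 165 from the hinge, 31 from the free edge, 30 below the door's top edge. Moves with the door; x = into the door, y along it to the hinge, z up.
- white_panel (a point): Centre of the white door's panel, 16 thick, 196 wide, 130 high (17 to 147 above the worktop), at mid-thickness. Moves with the door; axes as white_press. On the inner face a steel striker sticks out 30, at 175 from the hinge, 33 to 50 above the worktop; the ejector pin meets the face 70 from the hinge, 85 above the worktop.
- white_hinge (a point): On the white door's vertical hinge axis (left, +y side), level with the door's top edge, in the plane of its inner face, 7 in front of the carcass when shut. Axes as the cupboard's; does not move with the door. At opening angle a the door runs from here along (-sin a, -cos a) in the cupboard's own x, y.
- egg_timer: Loose bystander: cream and red kitchen timer, 62 across, 62 high; origin at the centre of its underside.
- spice_jar: Loose bystander: glass spice jar with black cap, 41 across, 105 high; origin at the centre of its underside.
- paste_tin: Loose bystander: small food tin, 57 across, 72 high; origin at the centre of its underside.
- mug: Loose bystander: white mug with dark dots, 82 across, 117 with its handle, 91 high; origin at the centre of its underside.
- peg_1: Loose bystander: purple clothes peg, 15x72x12, lying; origin at the centre of its underside.
- peg_2: Loose bystander: wooden clothes peg, 15x72x12, lying; origin at the centre of its underside.

How it is judged:
On the way, in this order (a step that is already met when the one before it is completed fails the run):
1. the wooden door is pressed in far enough for its catch to let go (0.013 rad or more) (value of joint oak_door below -0.013 rad), for 0.02 s.
2. the wooden door has sprung ajar (0.3 to 0.8 rad) and nothing of the robot touches it (value of joint oak_door between 0.3 and 0.8 rad and contact force between each of the arm, the fingers and oak_door_c0 below 0.1 N), for 0.2 s.
At the end, for the whole second after the job is handed in: The wooden door stands open by more than 1.25 rad (72 degrees) and at rest; the white door is still latched shut (within 0.02 rad of 0) (value of joint oak_door above 1.25 rad and velocity of joint oak_door between -0.05 and 0.05 rad/s and value of joint white_door between -0.008 and 0.02 rad); the robot touches nothing.
It fails at once if a door is taken between the fingers (the grasp point lies inside the panel) ((x of the grasp point in the frame of oak_panel between -0.008 and 0.008 m and y of the grasp point in the frame of oak_panel between -0.098 and 0.098 m and z of the grasp point in the frame of oak_panel between -0.065 and 0.065 m) or (x of the grasp point in the frame of white_panel between -0.008 and 0.008 m and y of the grasp point in the frame of white_panel between -0.098 and 0.098 m and z of the grasp point in the frame of white_panel between -0.065 and 0.065 m)).
It fails at once if the white door is pressed in or opened (value of joint white_door above 0.1 rad or value of joint white_door below -0.013 rad).
It fails at once if a loose thing (timer, spice jar, tin, mug or peg) is moved by more than 25 mm, lifted or tipped over (distance of any of egg_timer, spice_jar, paste_tin, mug, peg_1, peg_2 from where it was at the start of the episode above 0.025 m or angle between any of egg_timer, spice_jar, paste_tin, mug, peg_1, peg_2's own z axis and vertical above 0.5 rad).
It also fails if it takes over 51 s, if anything falls off the work surface, if the arm or the gripper's body presses on something with over 40 N, if the wrist force passes 120 N, or if a joint passes its speed limit or range.

ROBOT

A 6-joint arm with a two-finger parallel gripper is mounted at the origin on a cart in front of the work surface, level with it; the furniture and walls round the work are solid. World frame = base frame: x ahead of the robot, y to its left, z up, the work surface at z = 0. Lengths are in m, angles in rad, forces in N, time in s.
With the tool pointing down it reaches from about 0.325 to 0.75 m from the base axis. Payload 7.6 kg.
Tool frame: the origin (TCP) lies at the centre of the arm's flange, where the gripper is bolted on; the fingertips stand 173 mm ahead of it and the grasp point (between the pads) lies 155 mm ahead of it; z points along the fingers, y is the direction in which the jaws open and shut (so a half turn about z gives the same grasp; the last joint's range is limited). The gripper opens to 85 mm and grips with 20 to 120 N. Pads are 22 mm wide; open, the fingers measure 114 mm over their backs; the gripper's body (76 mm by 85 mm) begins 54 mm behind the grasp point. The pads swing forward as they close: fully open they stand 13 mm farther back than shut.
Start: joints at [-0.07, 0.052, 1.401, -0, 1.689, -0.07], TCP at [0.525, 0, 0.405] pointing down, gripper open.
Joint ranges: [-2.9, 2.9], [-0.91, 2.17], [0.12, 2.37], [-1.06, 4.2], [0.26, 2.73], [-2.93, 2.93]. Speed limits (rad/s): [2.57, 2.57, 3.01, 3.14, 3.14, 3.14].

INTERFACE

Orientations are given as a 3x3 rotation matrix whose columns are the frame's x, y, z axes.
In Python, from rig import robot gives the robot as it stands.
- The arm moves only by the tool jog_arm, never from a script. Its argument "commands" is a list of rows, each a list of 5 numbers: the finger opening in mm, from 0 to 85.4, then the shift along the tool's x, y, z in mm, then the turn about the tool's z in rad. In form: [[hand, tx, ty, tz, yaw], ...]. A call has 1 to 12 rows; each row is the pose to reach, as a shift and turn from the pose commanded when the call began, along the tool's axes at that moment; what a row does not reach only later rows make up. A row lasts 1/12 s, in which the tool goes at most 41.7 mm and 7.16 degrees, less where a joint would pass 70% of its speed; a pose out of reach is approached as far as the arm can. A call with a gripper value outside its range is refused whole. The fingers move at their own pace and stop on an object; "force" is the grip in N (left out, the last holds). Time passes only in rows, so rows that repeat a pose let the fingers close. It gives the time, the measured TCP pose, the force and the opening at its end, in the units of the state.
- robot.get_state(): the state, without advancing time (a new reading comes with each control period).
- robot.grab_frame(name): name is "side" or "top" or "wrist"; returns (picture, depth): 420x560x3 uint8, blue, green, red; 420x560 float32, m along the optical axis (not along the pixel's ray), 0 where there is no reading.
- robot.camera_params(name): a dict with "K" (3x3 intrinsics, pixels), "dist" ([k1, k2, p1, p2, k3] as OpenCV has them; the pictures are not rectified), "extrinsics" (4x4, takes a point from world to camera coordinates); the wrist camera has in their place "hand_eye" (4x4, takes a point from camera to tool coordinates, whose origin is the TCP and whose axes are the flange's). Camera axes: x right, y down, z forward; pixel columns grow to the right and rows downward; lengths in m; the calibration is good to about 2 mm. A picture is of the moment at which its call begins: read the wrist's pose just before it. camera_params takes no time and is no camera call.
- robot.close_job(): hands the job in, once; it reports no verdict.
Trained networks look in the newest picture that a camera, given by its name, has taken for a name from the list of things; names that differ only in an ending like _2 or _b are one class to them, and where a whole thing is asked for, a point or a joint stands for the part that bears it (a point fixed in the world has none). Each returns a list of dicts, best first, with "score" (0 to 1); they miss things now and then, are a little off and sometimes report something else, mostly with a low value. They report only what shows in the picture. A call takes as long as a camera call.
- robot.search_frame(camera, target): "uv" ([column, row] in pixels, amid what is visible of it).
- robot.masks_of(camera, target): "mask" (420x560 bool, what is visible of it) and "uv" ([column, row] in pixels, amid what is visible of it).
The state is a dict: "time_s": time; "q": joint angles; "joint_vel": joint speeds; "joint_efforts": joint torques, N m; "tool_pos": TCP position; "ee_rot": TCP orientation; "force": force on the tool from outside, world axes, zero at the start; "wrist_torque": the same for the moment, N m; "grip_width": finger opening in m.
Only numpy, scipy, OpenCV 4.12 (cv2) and the standard library are available. Lean on these libraries where they do the work, as an engineer would, in place of code of your own. Each camera call takes 0.05 s, during which the arm holds its last target.

## Working session

There is one attempt and no reset: what is moved stays moved. The work goes in short steps, Python scripts to look and compute and a tool call to move; the robot and the scene stay as the last step left them, time stands still between calls to the robot, and variables do not carry over. Pictures are saved under pics/ and viewed, and the job is handed in when it is done.

Besides the shell and the picture viewer there is one more tool, called after ">>>" in YAML: its name, and indented under it one key for each argument. jog_arm: Moves the arm, as the interface text tells. Its arguments: {"type":"object","properties":{"commands":{"type":"array"},"force":{"type":"number"}},"required":["commands"]}

```bash
mkdir -p pics; ls
cat > h.py <<'E'
import numpy as np, cv2
from rig import robot
def params(c):
    p=robot.camera_params(c); K=np.array(p["K"]);d=np.array(p["dist"],float)
    if "extrinsics" in p: T=np.linalg.inv(np.array(p["extrinsics"]))
    else:
        s=robot.get_state();B=np.eye(4);B[:3,:3]=s["ee_rot"];B[:3,3]=s["tool_pos"];T=B@np.array(p["hand_eye"])
    return K,d,T
def world(uv,z,K,d,T):
    uv=np.asarray(uv,float).reshape(-1,1,2)
    n=cv2.undistortPoints(uv,K,d).reshape(-1,2); z=np.asarray(z).reshape(-1,1)
    P=np.hstack([n*z,z]); return P@T[:3,:3].T+T[:3,3]
E
python3 - <<'E'
from h import *
s=robot.get_state();print(s)
for c in["side","top","wrist"]:
    im,dp=robot.grab_frame(c);cv2.imwrite(f"pics/{c}0.png",im);np.savez(f"{c}0.npz",im=im,dp=dp)
    K,d,T=params(c);print(c,T.round(3).tolist())
    for n in ["oak_press","white_press","oak_panel","egg_timer","spice_jar","paste_tin","mug","peg_1"]:
        if c=="wrist":continue
        r=robot.masks_of(c,n)
        for q in r[:2]:
            if q["score"]<.3:continue
            m=q["mask"]&(dp>0); v,u=np.nonzero(m)
            if len(u)<3: print(c,n,q["score"],q["uv"]);continue
            W=world(np.c_[u,v],dp[v,u],K,d,T)
            print(c,n,round(q["score"],2),np.round(q["uv"]),np.median(W,0).round(3),np.percentile(W,3,axis=0).round(3),np.percentile(W,97,axis=0).round(3))
E
```

```text
pics
{'time_s': 0.0, 'q': array([-7.02978836e-02,  5.27987328e-02,  1.40174283e+00, -6.84656429e-06,
        1.68860425e+00, -7.03199945e-02]), 'joint_vel': array([ 6.74057115e-05,  5.41481176e-04, -6.28869447e-04,  1.37907353e-03,
        1.18360288e-03,  9.13725469e-04]), 'joint_efforts': array([ 8.02730119e-04, -3.81666934e+01, -3.60182977e+01,  8.43031398e-05,
        6.19437444e-03, -2.66336252e-05]), 'tool_pos': array([5.24960331e-01, 2.61249151e-05, 4.03882988e-01]), 'ee_rot': array([[-2.12320775e-05,  9.99998799e-01, -1.54980040e-03],
       [ 9.99999995e-01,  2.13906656e-05,  1.02311566e-04],
       [ 1.02344595e-04, -1.54979822e-03, -9.99998794e-01]]), 'force': array([-0.43978568, -0.10252141, -0.71268245]), 'wrist_torque': array([ 0.00132593, -0.01772807, -0.02799712]), 'grip_width': 0.08538156016721248}
side [[-0.894, -0.291, 0.341, 0.034], [-0.448, 0.547, -0.707, 0.899], [0.019, -0.785, -0.619, 0.973], [0.0, 0.0, 0.0, 1.0]]
side oak_press 0.58 [258. 201.] [ 0.605 -0.131  0.089] [ 0.598 -0.214  0.023] [ 0.62  -0.079  0.147]
side white_press 0.83 [211. 258.] [0.591 0.211 0
[... 1134 characters left out ...]
]
top white_press 0.81 [236. 188.] [0.61  0.117 0.065] [ 0.318 -0.031  0.021] [0.617 0.157 0.488]
top oak_panel 0.9 [313. 205.] [ 0.604 -0.181  0.096] [ 0.594 -0.272  0.023] [ 0.619 -0.087  0.151]
top egg_timer 0.66 [413. 271.] [ 0.473 -0.595  0.045] [ 0.456 -0.622  0.013] [ 0.502 -0.57   0.063]
top spice_jar 0.65 [173. 156.] [0.654 0.425 0.066] [0.643 0.412 0.005] [0.719 0.477 0.108]
top paste_tin 0.77 [370. 275.] [ 0.419 -0.463  0.067] [ 0.403 -0.488  0.01 ] [ 0.454 -0.438  0.076]
top mug 0.76 [388. 232.] [ 0.625 -0.481  0.055] [ 0.589 -0.541  0.008] [ 0.669 -0.44   0.093]
wrist [[1.0, -0.0, -0.001, 0.526], [-0.001, -0.95, -0.312, 0.08], [-0.001, 0.312, -0.95, 0.374], [0.0, 0.0, 0.0, 1.0]]
```

View pics/top0.png

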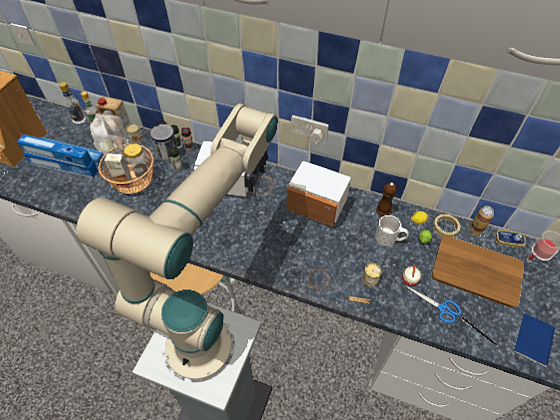

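View pics/side0.png

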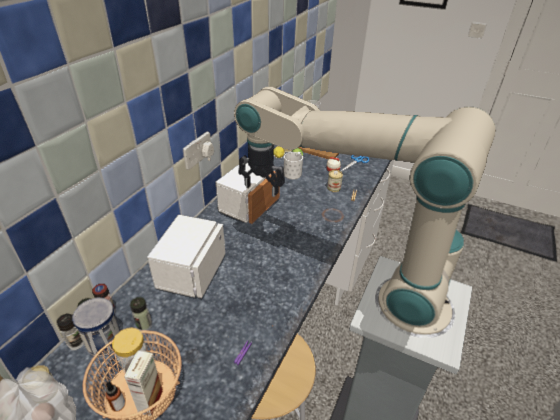

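Run:
```python
from h import *
for c in["side","top"]:
    f=np.load(f"{c}0.npz");dp=f["dp"];K,d,T=params(c)
    v,u=np.nonzero(dp>0);W=world(np.c_[u,v],dp[v,u],K,d,T)
    m=(W[:,2]>.03)&(W[:,2]<.14)&(W[:,1]>-.3)&(W[:,1]<-.05)&(W[:,0]>.58)&(W[:,0]<.64)
    P=W[m]
    for i in range(8):
        p=np.polyfit(P[:,1],P[:,0],1);r=P[:,0]-np.polyval(p,P[:,1]);P=P[abs(r)<max(.002,2*r.std())]
    z=P
    print(c,p,len(P),P[:,1].min(),P[:,1].max(),np.percentile(P[:,1],[.5,99.5]),r.std())
    # carcass top
    m=(abs(W[:,2]-.15)<.006)&(W[:,1]>-.35)&(W[:,1]<0.0)&(W[:,0]>.56)
    Q=W[m];print(len(Q),np.median(Q[:,2]))
    if len(Q)>20:print(cv2.minAreaRect((Q[:,:2]*1000).astype(np.float32)))
```

```text
side [0.08074273 0.61585008] 478 -0.27286419827270214 -0.07762401684658238 [-0.27266157 -0.07783962] 0.0011720057820265055
794 0.14921656895298374
((717.74560546875, -175.84317016601562), (236.22979736328125, 343.151123046875), 1.0575497150421143)
top [0.08247255 0.61777758] 764 -0.27553976684080295 -0.08028236291009516 [-0.27484784 -0.0813765 ] 0.001776647700058446
1691 0.15054071437275662
((717.29345703125, -170.8658447265625), (348.7790832519531, 242.8787078857422), 87.97781372070312)
```

The top picture shows the oak cupboard at about (318,193), to the right of the arm. The white cupboard is partly hidden under the arm, and the oak door's face can be seen at (313,205). Both cameras agree on the door: a yaw of about -0.081, with its face on x = 0.617 + 0.0815y from y = -0.079 to -0.274. That span matches the 196 mm width, and puts the mark at about (0.597, -0.2435, 0.117). I'll go in front of it with the fingers closed.

>>> jog_arm:
  commands:
    - [0,-40,0,0,0.08]
    - [0,-80,5,0,0.08]
    - [0,-120,10,0,0.08]
    - [0,-160,15,0,0.08]
    - [0,-200,20,0,0.08]
    - [0,-241,20,0,0.08]
    - [0,-241,20,40,0.08]
    - [0,-241,20,80,0.08]
    - [0,-241,20,124,0.08]
    - [0,-241,20,124,0.08]
    - [0,-241,20,124,0.08]
  force: 60

```text
time_s: 1.87
tool_pos: [0.5446, -0.2408, 0.2786]
ee_rot: [[0.08, 0.997, -0.005], [0.997, -0.08, 0.003], [0.002, -0.005, -1.0]]
force: [0.5, 0.6, 1.2]
grip_width: -0.0005
```

Run:
```python
from h import *
s=robot.get_state();print(s["time_s"],s["tool_pos"],s["ee_rot"].round(3),s["force"],s["grip_width"])
for c in["wrist","top"]:
    im,dp=robot.grab_frame(c);cv2.imwrite(f"pics/{c}1.png",im);np.savez(f"{c}1.npz",im=im,dp=dp)
f=np.load("wrist1.npz");K,d,T=params("wrist");dp=f["dp"]
v,u=np.nonzero(dp>0);W=world(np.c_[u,v],dp[v,u],K,d,T)
m=(W[:,2]>.03)&(W[:,2]<.14)&(W[:,1]>-.3)&(W[:,1]<-.05)&(W[:,0]>.58)&(W[:,0]<.64)
P=W[m]
for i in range(8):
        p=np.polyfit(P[:,1],P[:,0],1);r=P[:,0]-np.polyval(p,P[:,1]);P=P[abs(r)<max(.002,2*r.std())]
print(p,len(P),P[:,1].min(),P[:,1].max())
im=cv2.imread("pics/top1.png")[140:260,220:400];cv2.imwrite("pics/top1c.png",cv2.resize(im,None,fx=4,fy=4))
```

```text
1.8667 [ 0.54458548 -0.24078464  0.27859342] [[ 0.08   0.997 -0.005]
 [ 0.997 -0.08   0.003]
 [ 0.002 -0.005 -1.   ]] [0.5289223  0.55281601 1.19371454] -0.0004617217577137899
[0.08129466 0.61808442] 25472 -0.2773254563597336 -0.12034938530953766
```

View pics/wrist1.png

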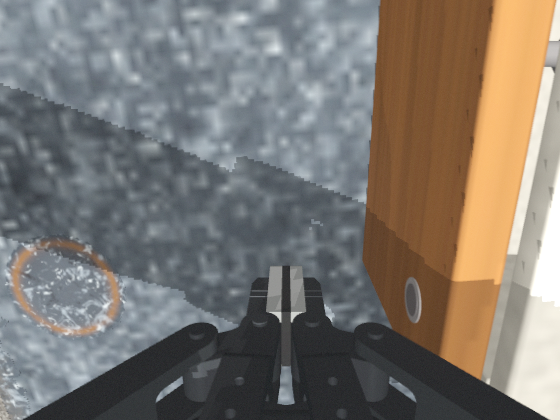

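View pics/top1c.png

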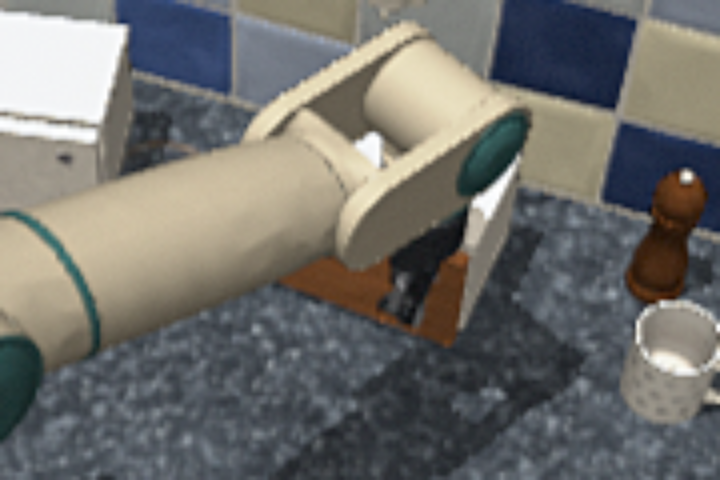

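The wrist picture shows the steel mark at (413,300), the door on the right, and the closed fingertips at (285,280). The gripper's outer knuckles at (370,335) stand out wider than the fingers, so I'll measure both before pressing.

Run:
```python
from h import *
f=np.load("wrist1.npz");K,d,T=params("wrist");dp=f["dp"];s=robot.get_state()
g=lambda u,v:(dp[v,u],world([[u,v]],[dp[v,u]],K,d,T)[0].round(4))
print("mark",g(413,300))
v,u=np.nonzero(dp>0);W=world(np.c_[u,v],dp[v,u],K,d,T)
L=(W-s["tool_pos"])@s["ee_rot"]
m=(abs(L[:,1])<.075)&(L[:,2]<.18)&(L[:,2]>0.02)&(W[:,0]<.59)&(abs(L[:,0])<.06)
L=L[m];print(len(L))
for a in np.arange(.02,.18,.01):
    q=L[(L[:,2]>=a)&(L[:,2]<a+.01)]
    if len(q):print(round(a,3),len(q),q[:,1].min().round(4),q[:,1].max().round(4),q[:,0].min().round(4),q[:,0].max().round(4))
```

```text
mark (np.float32(0.14633264), array([ 0.5974, -0.245 ,  0.125 ]))
35067
0.08 684 -0.0169 0.0184 0.0153 0.0183
0.09 8260 -0.0571 0.0432 0.004 0.0181
0.1 8042 -0.0511 0.0432 -0.0071 0.018
0.11 9209 -0.0439 0.0429 -0.0111 0.0137
0.12 4889 -0.0355 0.0368 -0.013 0.014
0.13 1398 -0.0208 0.022 -0.0123 0.0136
0.14 1038 -0.0131 0.0142 0.0056 0.0116
0.15 946 -0.0131 0.0142 0.0053 0.0114
0.16 598 -0.0131 0.0139 0.0057 0.0112
0.17 3 -0.0059 0.0049 0.0098 0.01
```

Measured behind the tip: the finger backs stand 14 mm out from the axis, and the knuckles reach ±37 mm from 130 mm ahead of the TCP and back. At TCP z of about 0.291 only the fingertips overlap the door, and the knuckles pass above its top edge. The gap to the face is about 39 mm.

>>> jog_arm:
  commands:
    - [0,0,0,-12,0]
    - [0,0,15,-12,0]
    - [0,0,30,-12,0]
    - [0,0,36,-12,0]
    - [0,0,39,-12,0]
    - [0,0,41,-12,0]
    - [0,0,41,-12,0]

```text
time_s: 2.55
tool_pos: [0.5858, -0.2444, 0.294]
ee_rot: [[0.08, 0.997, 0.001], [0.997, -0.08, -0.001], [-0.001, 0.001, -1.0]]
force: [-3.0, 0.2, 1.6]
grip_width: 0.0002
```

Run:
```python
from h import *
s=robot.get_state();print(s["time_s"],s["tool_pos"],s["force"])
im,dp=robot.grab_frame("wrist");cv2.imwrite("pics/wrist2.png",im)
```

```text
2.55 [ 0.58576475 -0.24437696  0.29399862] [-2.97411095  0.21338559  1.60429881]
```

View pics/wrist2.png

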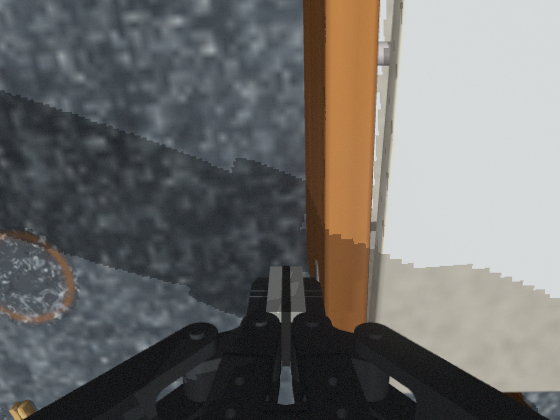

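The fingers are against the mark at (318,275), just left of the door edge, with 3 N on them. I'll press about 2–3 mm further, then draw back and lift.

>>> jog_arm:
  commands:
    - [0,0,1,0,0]
    - [0,0,2,0,0]
    - [0,0,3,0,0]
    - [0,0,3,0,0]

```text
time_s: 2.93
tool_pos: [0.5874, -0.2447, 0.2933]
ee_rot: [[0.081, 0.997, -0.006], [0.997, -0.081, 0.001], [0.001, -0.006, -1.0]]
force: [-17.9, 2.4, 10.4]
grip_width: -0.0001
```

>>> jog_arm:
  commands:
    - [0,0,-41,0,0]
    - [0,0,-82,0,0]
    - [0,0,-123,0,0]
    - [0,0,-135,-40,0]
    - [0,0,-135,-80,0]
    - [0,0,-135,-80,0]
    - [0,0,-135,-80,0]
    - [0,0,-135,-80,0]
    - [0,0,-135,-80,0]
    - [0,0,-135,-80,0]
    - [0,0,-135,-80,0]
    - [0,0,-135,-80,0]

```text
time_s: 3.93
tool_pos: [0.4544, -0.2337, 0.3719]
ee_rot: [[0.08, 0.997, -0.001], [0.997, -0.08, 0.001], [0.001, -0.001, -1.0]]
force: [0.3, -0.0, -0.3]
grip_width: -0.0002
```

Run:
```python
from h import *
s=robot.get_state();print(s["time_s"],s["tool_pos"],s["force"])
for c in["wrist","side","top"]:
    im,dp=robot.grab_frame(c);cv2.imwrite(f"pics/{c}3.png",im);np.savez(f"{c}3.npz",im=im,dp=dp)
    K,d,T=params(c)
    for q in robot.masks_of(c,"oak_panel")[:1]:
        m=q["mask"]&(dp>0);v,u=np.nonzero(m);W=world(np.c_[u,v],dp[v,u],K,d,T)
        P=W[(W[:,2]<.14)&(W[:,2]>.02)]
        r=np.linalg.svd(P[:,:2]-np.median(P[:,:2],0),full_matrices=False)[2][0]
        print(c,q["score"],np.median(P,0),P.min(0),P.max(0),"dir",r)
```

```text
3.9333 [ 0.45443727 -0.23369193  0.3718881 ] [ 0.2782936  -0.04298265 -0.25548903]
wrist 0.66 [ 0.54880917 -0.16626065  0.09655864] [ 0.50255685 -0.23549993  0.02000972] [ 0.67586944 -0.09806656  0.13998975] dir [-0.5653819  -0.82482926]
side 0.81 [ 0.56140821 -0.14845856  0.08228003] [ 0.50108668 -0.23900448  0.02018072] [ 0.6227902  -0.06796709  0.13978952] dir [0.56072288 0.82800353]
top 0.85 [ 0.53778958 -0.18891438  0.06506167] [ 0.50267706 -0.24372746  0.02135579] [ 0.58396368 -0.11954269  0.13895678] dir [-0.51799408 -0.8553842 ]
```

View pics/wrist3.png

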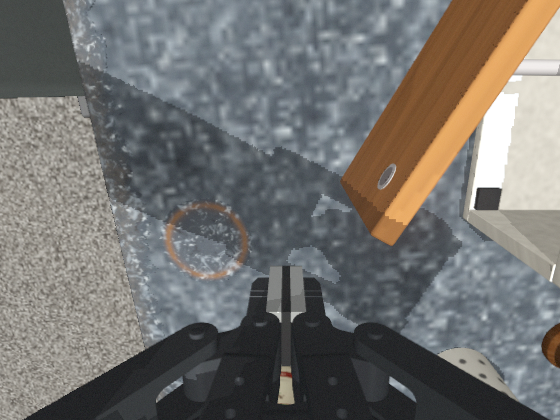

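View pics/side3.png

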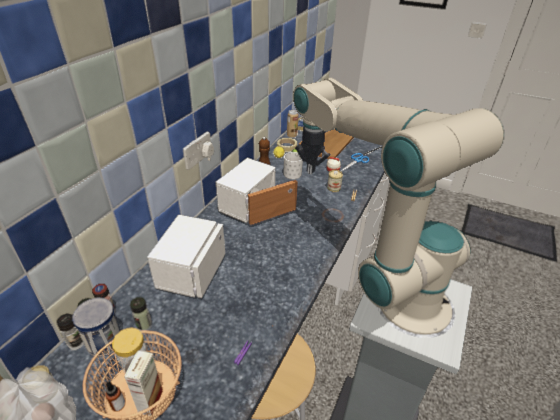

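It worked: the wrist picture shows the door standing ajar, with the mark at (387,176) and its free edge at (387,242), and nothing touching it. Its direction gives an opening of about 0.52 rad. Next I'll plan how to go over the top, behind the free edge and along the arc.

Run:
```python
from h import *
s=robot.get_state();print(s["time_s"],s["q"].round(2))
H=np.array([.6265,-.080]);th=.0813
def pos(a,r,o):
    f=a+th;return H+r*np.array([-np.sin(f),-np.cos(f)])+o*np.array([np.cos(f),-np.sin(f)]),f
p=np.array(s["tool_pos"][:2]);R=s["ee_rot"][:2,:2];f0=th-.001
def rel(q,f,p,f0):
    c=np.array([[np.sin(f0),np.cos(f0)],[np.cos(f0),-np.sin(f0)]]) # cols tool x, y
    return (c.T@(q-p)*1000).round(),round(f-f0,2)
q,f=pos(.52,.172,.045);print("entry",q,rel(q,f,p,f0))
p1,f1=q,f
for a in np.arange(.52,1.5,.07):
    q,f=pos(a,.172,.0142);print(round(a,2),rel(q,f,p1,f1),q.round(3))
```

```text
4.2333 [-0.55  0.02  1.49  0.    1.62 -0.47]
entry [ 0.56630407 -0.24728852] (array([ -5., 113.]), 0.52)
0.52 (array([  0., -31.]), np.float64(0.0)) [ 0.541 -0.23 ]
0.59 (array([ -1., -43.]), np.float64(0.07)) [ 0.531 -0.224]
0.66 (array([ -0., -55.]), np.float64(0.14)) [ 0.521 -0.216]
0.73 (array([  1., -67.]), np.float64(0.21)) [ 0.512 -0.209]
0.8 (array([  3., -79.]), np.float64(0.28)) [ 0.503 -0.2  ]
0.87 (array([  6., -91.]), np.float64(0.35)) [ 0.495 -0.191]
0.94 (array([   9., -102.]), np.float64(0.42)) [ 0.487 -0.182]
1.01 (array([  14., -113.]), np.float64(0.49)) [ 0.48  -0.172]
1.08 (array([  19., -124.]), np.float64(0.56)) [ 0.474 -0.162]
1.15 (array([  25., -135.]), np.float64(0.63)) [ 0.469 -0.151]
1.22 (array([  31., -145.]), np.float64(0.7)) [ 0.464 -0.139]
1.29 (array([  39., -155.]), np.float64(0.77)) [ 0.461 -0.128]
1.36 (array([  47., -164.]), np.float64(0.84)) [ 0.458 -0.116]
1.43 (array([  55., -172.]), np.float64(0.91)) [ 0.456 -0.104]
```

>>> jog_arm:
  commands:
    - [0,-2,38,0,0.12]
    - [0,-4,76,0,0.24]
    - [0,-5,113,0,0.36]
    - [0,-5,113,0,0.48]
    - [0,-5,113,0,0.52]
    - [0,-5,113,40,0.52]
    - [0,-5,113,79,0.52]
    - [0,-5,113,79,0.52]
    - [0,-5,113,79,0.52]

```text
time_s: 4.98
tool_pos: [0.5662, -0.2476, 0.2918]
ee_rot: [[0.565, 0.825, -0.005], [0.825, -0.565, 0.002], [-0.001, -0.005, -1.0]]
force: [0.7, 1.2, 0.8]
grip_width: 0.0
```

Run:
```python
from h import *
s=robot.get_state();print(s["time_s"],s["tool_pos"],s["force"],s["ee_rot"].round(3))
im,dp=robot.grab_frame("wrist");cv2.imwrite("pics/wrist4.png",im)
```

```text
4.9833 [ 0.56617614 -0.24755508  0.29183337] [0.66790702 1.17479996 0.75511157] [[ 0.565  0.825 -0.005]
 [ 0.825 -0.565  0.002]
 [-0.001 -0.005 -1.   ]]
```

View pics/wrist4.png

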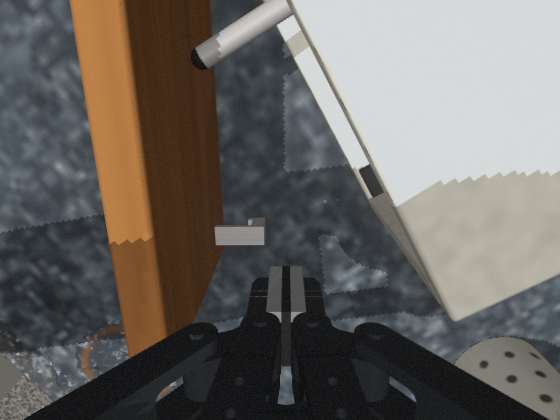

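The fingers are at (285,280) in the gap behind the door. The door's inner face is to the left (around column 200), the striker is lower down at (240,235), and nothing is touching. Now I'll push along the arc.

>>> jog_arm:
  commands:
    - [0,0,-20,0,0]
    - [0,0,-31,0,0]
    - [0,-1,-43,0,0.07]
    - [0,0,-55,0,0.14]
    - [0,1,-67,0,0.21]
    - [0,3,-79,0,0.28]
    - [0,6,-91,0,0.35]
    - [0,9,-102,0,0.42]
    - [0,14,-113,0,0.49]
    - [0,19,-124,0,0.56]
    - [0,25,-135,0,0.63]
    - [0,25,-135,0,0.63]

```text
time_s: 6.03
tool_pos: [0.4694, -0.15, 0.2976]
ee_rot: [[0.943, 0.333, 0.006], [0.333, -0.943, -0.002], [0.005, 0.004, -1.0]]
force: [-0.9, -0.1, -1.2]
grip_width: 0.0001
```

Run:
```python
from h import *
s=robot.get_state();print(s["time_s"],s["tool_pos"],s["force"],s["q"].round(2))
im,dp=robot.grab_frame("wrist");cv2.imwrite("pics/wrist5.png",im)
H=np.array([.6265,-.080]);th=.0813
R=s["ee_rot"];f0=np.arctan2(R[0,0],R[1,0]);p=np.array(s["tool_pos"][:2]);print(f0-th)
for a in np.arange(1.15,1.56,.07):
    f=a+th;q=H+.172*np.array([-np.sin(f),-np.cos(f)])+.0142*np.array([np.cos(f),-np.sin(f)])
    print(round(a,2),(R[:2,:2].T@(q-p)*1000).round(),round(f-f0,2))
```

```text
6.0333 [ 0.469356   -0.14996951  0.297577  ] [-0.90160956 -0.05004727 -1.18015467] [-0.38  0.02  1.65  0.    1.47  0.85]
1.1500046812645275
1.15 [-1.  1.] -0.0
1.22 [ -1. -12.] 0.07
1.29 [ -1. -24.] 0.14
1.36 [  0. -36.] 0.21
1.43 [  2. -48.] 0.28
1.5 [  5. -59.] 0.35
```

View pics/wrist5.png

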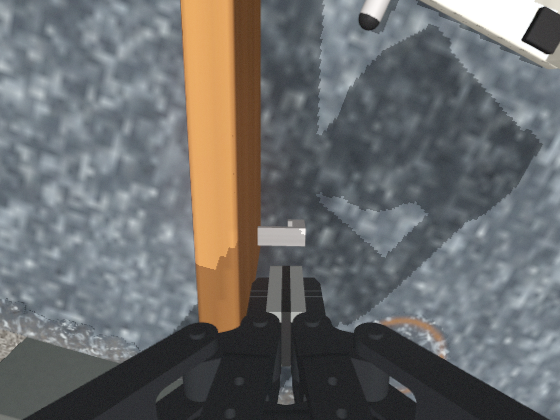

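The door's inner face is against the finger at (250,290), at an opening of about 1.15. I'll go on to about 1.5, slowing towards the end.

>>> jog_arm:
  commands:
    - [0,-1,-12,4,0.07]
    - [0,-1,-24,4,0.14]
    - [0,0,-36,4,0.21]
    - [0,2,-45,4,0.26]
    - [0,3,-52,4,0.3]
    - [0,4,-57,4,0.33]
    - [0,5,-59,4,0.35]
    - [0,5,-59,4,0.35]
    - [0,5,-59,4,0.35]

```text
time_s: 6.83
tool_pos: [0.4546, -0.094, 0.2906]
ee_rot: [[1.0, -0.008, 0.002], [-0.008, -1.0, -0.001], [0.002, 0.001, -1.0]]
force: [0.1, -0.5, 0.9]
grip_width: -0.0001
```

>>> jog_arm:
  commands:
    - [0,0,15,0,0]
    - [0,0,35,0,0]
    - [0,0,35,-40,0]
    - [0,0,35,-80,0]
    - [0,0,35,-120,0]
    - [0,0,35,-120,0]
    - [0,0,35,-120,0]

```text
time_s: 7.42
tool_pos: [0.454, -0.1291, 0.4128]
ee_rot: [[1.0, -0.009, 0.006], [-0.009, -1.0, -0.002], [0.006, 0.002, -1.0]]
force: [-0.0, -0.3, -1.0]
grip_width: 0.0002
```

Run:
```python
from h import *
s=robot.get_state();print(s["time_s"],s["tool_pos"],s["force"],abs(s["joint_vel"]).max())
for c in["side","top","wrist"]:
    im,dp=robot.grab_frame(c);cv2.imwrite(f"pics/{c}6.png",im)
    K,d,T=params(c)
    for n in["oak_panel","white_panel","mug","spice_jar","egg_timer","paste_tin","peg_1"]:
        for q in robot.masks_of(c,n)[:2]:
            if q["score"]<.5:continue
            m=q["mask"]&(dp>0);v,u=np.nonzero(m);W=world(np.c_[u,v],dp[v,u],K,d,T)
            P=W[(W[:,2]<.14)&(W[:,2]>.0)]
            if len(P)<5:continue
            r=np.linalg.svd(P[:,:2]-np.median(P[:,:2],0),full_matrices=False)[2][0]
            r=r if r[0]<0 else -r
            print(c,n,round(q["score"],2),np.median(P,0).round(3),"a",round(np.arctan2(-r[0],-r[1])-.0813,3))
f=np.load("side0.npz")
```

```text
7.4167 [ 0.45404144 -0.12909227  0.41278159] [-0.0171919  -0.33525778 -1.02454863] 0.08732883522551792
side oak_panel 0.66 [ 0.523 -0.065  0.08 ] a 1.532
side white_panel 0.76 [0.588 0.214 0.081] a 2.876
side mug 0.56 [ 0.638 -0.44   0.048] a 2.587
side spice_jar 0.66 [0.655 0.444 0.077] a 0.464
side paste_tin 0.7 [0.589 0.213 0.081] a 2.845
side paste_tin 0.57 [ 0.425 -0.444  0.052] a 3.046
top oak_panel 0.91 [ 0.476 -0.079  0.068] a 1.487
top white_panel 0.95 [0.581 0.247 0.103] a 2.913
top spice_jar 0.69 [0.653 0.424 0.067] a 2.125
top egg_timer 0.64 [ 0.474 -0.596  0.045] a 1.638
top paste_tin 0.79 [ 0.419 -0.464  0.067] a 1.477
wrist oak_panel 0.86 [ 0.517 -0.081  0.09 ] a 1.467
wrist white_panel 0.55 [0.61  0.105 0.025] a 2.872
wrist spice_jar 0.67 [0.61  0.105 0.025] a 2.857
wrist peg_1 0.83 [ 0.336 -0.423  0.01 ] a 2.824
```

View pics/side6.png

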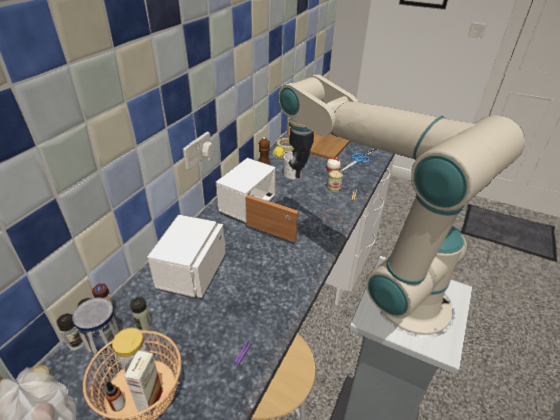

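View pics/wrist6.png

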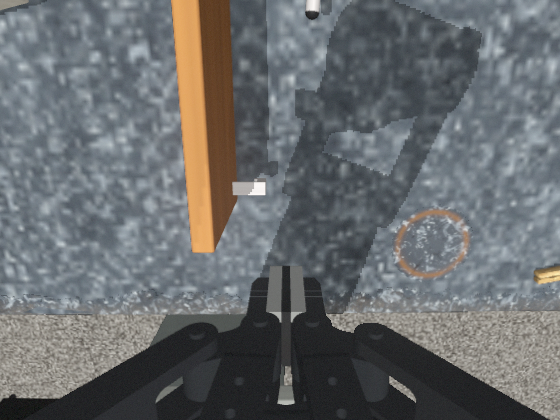

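View pics/top6.png

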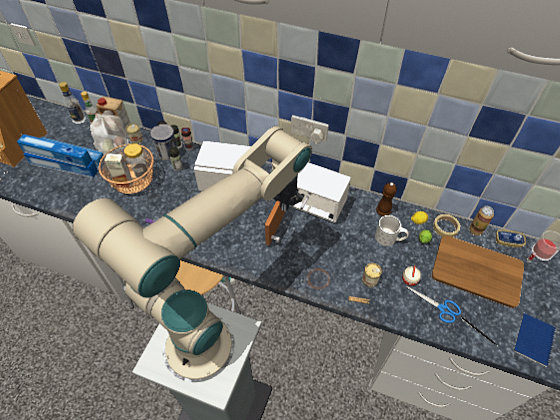

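The oak door now stands at about 1.5 rad: it shows at (272,218) in the side view and (275,222) in the top view. The white door is shut, the loose things haven't moved, and the gripper is clear above. Handing in.

```bash
python3 -c "
from rig import robot
print(robot.close_job())"
```

```text
the job is handed in; nothing more can be done
None
```

The brown wooden door is open to about 1.5 rad, roughly square to the cupboard, and I handed the job in at about 8.5 s of the 51 s allowed.

- **Press:** I pressed the mark with the backs of the closed fingers until the reading was about 18 N, so at or near the stop. I then drew back, and the door sprang ajar to about 0.52 rad with nothing touching it.
- **Push:** I lowered the closed fingers behind the free edge and pushed the door round with their outer side. The door was never between the fingers. I then backed off and lifted clear.
- **Last checks:** The three cameras put the door at 1.47, 1.49 and 1.53 rad. I took only one set of pictures after letting go, so I did not measure that it was at rest. The wrist force was about 1 N, which is the no-contact level.
- **Other things:** The white door looked shut in both overview pictures, though I did not measure its angle. The timer, tin and spice jar read within about 2 mm of their starting places. The mug was partly hidden by the gripper in the side view and was not detected from above, so I checked it only by eye. The purple peg was also checked only by eye. The wooden peg was seen at the end but not compared with its start.
- **Disagreements:** The networks gave a few false reports, such as "paste_tin" and "spice_jar" on the white cupboard. I ignored these because their positions did not fit.

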